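# Tuck the props case's flap under its lip

### The job

Close the wooden props case on the table for the next scene: with your fingertips push its red hinged flap over and down flat, then, keeping it pressed down, push its white ridge so that the flap slides all the way in with its front edge beneath the brass lip, and leave it tucked there. This is touching only: do not lift, tip or shove the case, and leave the other props where they stand.

Things in the scene. Friction and masses are not known exactly. Their poses are not given: they have to be found in the camera images.
- case: The props case: an open wooden box 190 (x) x 160 (y) x 50 mm tall, 1.7 to 2.7 kg, standing loose on the table. Origin under its centre on the table; z up; x runs from the hinge end to the end with the brass lip. Small brass coins lie in its opening; a wooden deck covers the top beyond x = +25 mm. The brass lip rises from the deck, 90 mm wide in y.
- flap (a joint): Hinge angle of the red flap in rad: 0 = lying flat over the opening, 1.57 = upright, 2.1 = leaning back (limit). The flap is 120 mm from hinge line to front edge, 4 mm thick; its main panel is 130 mm wide and the last 20 mm is a tongue 80 mm wide. A weak spring and friction in the hinge: it stays where it is between about 1.2 and 2 rad, but let go when flat and not tucked it springs up to about 0.9 rad. Pushing it down takes about 1 to 2 N at the ridge.
- tuck (a joint): How far the flap, with its hinge rod, has slid in the slotted hinge along the case's +x (towards and under the lip), in m: 0 = fully back, 0.018 = stop. Slides with about 4 N friction, either way, and stays where it is left. From 0 the flat flap's front edge is 3 mm short of the lip; at 0.018 it is 15 mm beneath it.
- flap_hinge (a point): Middle of the hinge line (the steel rod, along the case's y), 53 mm above the table; at 70 mm to the -x side of the case's origin when joint tuck is 0; it slides with the flap. Axes parallel to the case's.
- flap_ridge (a point): Foot of the white push ridge, on the side of it that faces the hinge, mid-width, on the flap's outer face (the upper face once folded; when upright it faces away from the lip). It lies 92 mm from the hinge line. The ridge stands 10 mm proud, is 90 mm long and 6 mm thick. Axes: x along the flap from hinge to front edge, z out of the outer face.
- flap_edge (a point): Middle of the flap's front edge (tongue end), 120 mm from the hinge line, mid-thickness. Axes as flap_ridge.
- lip_edge (a point): Middle of the retaining lip's front edge, which faces the flap; 53 mm to the +x side of the case's origin and 61 mm above the table. The front few mm curl up as a lead-in; the underside of the lip is 59 mm above the table and the upper side 63 mm. The flat flap's upper face is 55 mm above the table.
- candlestick: Brass candlestick, 175 mm tall, foot 90 mm across; origin under its centre. To be left alone.
- teacup: Chipped white teacup, 62 mm tall, 84 mm across with a handle; origin under its centre. To be left alone.
- goblet: Dark pewter goblet, 130 mm tall, 72 mm across; origin under its centre. To be left alone.
- mirror: Wooden hand mirror lying glass up: disc 110 mm across, 16 mm thick, 20 mm thick handle reaching 160 mm along its -y; origin under the disc's centre. To be left alone.
- tape: Roll of grey tape lying flat, 110 mm across, 48 mm tall; origin under its centre. To be left alone.
- tin: Green tin, 68 mm across, 85 mm tall; origin under its centre. To be left alone.
Not all that is in view belongs to the job. Several things have the shape of the case; the one meant has the colours described above.

How it is judged:
At the end, for the whole second after the job is handed in: The flap lies flat (hinge under 0.07 rad) and has slid in at least 12 of its 18 mm, its front edge at least 8 mm beyond the lip's edge and below the lip; the case stands still within 30 mm of where it was and the other props within 20 mm (value of joint flap below 0.07 rad and value of joint tuck above 0.012 m and x of flap_edge in the frame of lip_edge above 0.008 m and z of flap_edge in the frame of lip_edge below -0.0005 m and distance of case from where it was at the start of the episode below 0.03 m and height (world z) of case below 0.008 m and linear speed of case below 0.02 m/s and distance of each of candlestick, teacup, goblet, mirror, tape, tin from where it was at the start of the episode below 0.02 m); the robot touches nothing.
It fails at once if the case is lifted, tipped or shoved more than 30 mm (distance of case from where it was at the start of the episode above 0.03 m or height (world z) of case above 0.008 m or angle between case's own z axis and vertical above 0.06 rad).
It fails at once if another prop is moved more than 20 mm (distance of any of candlestick, teacup, goblet, mirror, tape, tin from where it was at the start of the episode above 0.02 m).
It fails at once if another prop is lifted or tipped (height (world z) of any of candlestick, teacup, goblet, mirror, tape, tin above 0.01 m or angle between any of candlestick, teacup, goblet, mirror, tape, tin's own z axis and vertical above 0.2 rad).
It also fails if it takes over 38 s, if anything falls off the work surface, if the arm or the gripper's body presses on something with over 40 N, if the wrist force passes 120 N, or if a joint passes its speed limit or range.

### The arm

A 7-joint arm with a two-finger parallel gripper is mounted at the origin on the work surface. World frame = base frame: x ahead of the robot, y to its left, z up, the work surface at z = 0. Lengths are in m, angles in rad, forces in N, time in s.
With the tool pointing down it reaches from about 0.4 to 0.875 m from the base axis. Payload 6.5 kg.
Tool frame: the origin (TCP) lies midway between the tips of the shut fingers; the grasp point (between the pads) lies 19 mm behind it; x points along the fingers, z is the direction in which the jaws open and shut, and the axes are right-handed (so a half turn about x gives the same grasp; the last joint's range is limited). The gripper opens to 88 mm and grips with 3 to 60 N. Pads are 18 mm wide; open, the fingers measure 123 mm over their backs; the gripper's body (75 mm by 187 mm) begins 45 mm behind the grasp point.
Start: joints at [-1.359, 0.536, -0.004, 1.538, 0.003, 1.067, -0.071], TCP at [0.178, 0.625, 0.239] pointing down, gripper open.
Joint ranges: [-2.7, 2.7], [-0.37, 2.16], [-1.27, 1.26], [0.24, 2.4], [-1.31, 4.45], [0.19, 1.91], [-2.76, 2.76]. Speed limits (rad/s): [2.39, 2.39, 3.14, 3.14, 3.14, 3.14, 3.14].

### API

Orientations are given as a rotation vector (axis times angle).
In Python, from plant import r gives the robot as it stands. The module is installed in compiled form; this text tells all that it offers.
- The arm moves only by the tool jog_arm, never from a script. Its argument "steps" is a list of rows, each an object of numbers: "tx", "ty", "tz": the shift along the tool's x, y, z normalised to -1 to 1, where 1 is 0.04 m; "ax", "ay", "az": the turn, a rotation vector about the tool's x, y, z normalised to -1 to 1, where 1 is 0.08 rad; "jaw": the opening, from 0 (shut) to 1 (fully open). A call has 1 to 5 rows; each row shifts and turns the commanded pose from where the row before left it, along the tool's axes as they then stand; what a row does not reach is not made up. A row lasts 1/10 s, in which the tool goes at most 50 mm and 8.59 degrees, less where a joint would pass 70% of its speed; a pose out of reach is approached as far as the arm can. A call with a number of a shift or a turn outside -1 to 1 is refused whole. A call with a gripper value outside its range is refused whole. The fingers move at their own pace and stop on an object; the grip force is fixed at half the most. Time passes only in rows, so rows that do not move let the fingers close. It gives the time, the measured TCP pose, the force and the opening at its end, in the units of the state.
- r.get_obs(): the state, without advancing time (a new reading comes with each control period).
- r.capture(name): name is "scene" or "top" or "wrist"; returns a dict with "frame" (400x640x3 uint8, red, green, blue), "range_z" (400x640 float32, m along the optical axis (not along the pixel's ray), 0 where there is no reading), "fx", "fy", "cx", "cy" (pixels), "R" (3x3) and "t" (3): a world point X has camera coordinates R X + t; the wrist camera has in their place "T_tool_cam" (4x4, takes a point from camera to tool coordinates, whose origin is the TCP and whose axes are the tool frame's). Camera axes: x right, y down, z forward; pixel columns grow to the right and rows downward; lengths in m; the calibration is good to about 2 mm. A picture is of the moment at which its call begins: read the wrist's pose just before it.
- r.close_job(): hands the job in, once; it reports no verdict.
Trained networks look in a picture, given as the dict that the camera call returned (one of the last four; its "shot" number tells which), for a name from the list of things; names that differ only in an ending like _2 or _b are one class to them, and where a whole thing is asked for, a point or a joint stands for the part that bears it (a point fixed in the world has none). Each returns a list of dicts, best first, with "confidence" (0 to 1); they miss things now and then, are a little off and sometimes report something else, mostly with a low value. They report only what shows in the picture. A call takes as long as a camera call. They do not tell look-alikes from the thing itself.
- r.boxes_of(picture, query): "uv" ([column, row] in pixels, amid what is visible of it).
The state is a dict: "time": time; "qpos": joint angles; "qd": joint speeds; "joint_efforts": joint torques, N m; "ee_pos": TCP position; "ee_rot": TCP orientation; "ft_force": force on the tool from outside, world axes, zero at the start; "ft_torque": the same for the moment, N m; "gripper_width": finger opening in m.
Only numpy, scipy, OpenCV 4.12 (cv2) and the standard library are available. Lean on these libraries where they do the work, as an engineer would, in place of code of your own. Each camera call takes 0.05 s, during which the arm holds its last target.

## Working session

There is one attempt and no reset: what is moved stays moved. The work goes in short steps, Python scripts to look and compute and a tool call to move; the robot and the scene stay as the last step left them, time stands still between calls to the robot, and variables do not carry over. Pictures are saved under pics/ and viewed, and the job is handed in when it is done.

Besides the shell and the picture viewer there is one more tool, called after "Request:" as a command line: name --argument value ..., lists and objects as JSON in quotes. jog_arm: Moves the arm, as the interface text tells. Its arguments: {"type":"object","properties":{"steps":{"type":"array"}},"required":["steps"]}

```bash
mkdir -p pics
cat > h.py <<'E'
import numpy as np, cv2
from scipy.spatial.transform import Rotation as Ro
from plant import r
def save(c,n): cv2.imwrite('pics/'+n+'.png',c['frame'][:,:,::-1])
def cloud(c,T=None):
    z=c['range_z']; v,u=np.mgrid[:z.shape[0],:z.shape[1]]
    P=np.stack([(u-c['cx'])/c['fx']*z,(v-c['cy'])/c['fy']*z,z],-1)
    if 'R' in c: W=(P-np.array(c['t']))@np.array(c['R'])
    else:
        M=T@np.array(c['T_tool_cam']); W=P@M[:3,:3].T+M[:3,3]
    W[z<=0]=np.nan
    return W
def pose(o):
    T=np.eye(4);T[:3,:3]=Ro.from_rotvec(o['ee_rot']).as_matrix();T[:3,3]=o['ee_pos'];return T
E
python3 - <<'E'
from h import *
o=r.get_obs();print(o); print(pose(o).round(3))
for n in ['scene','top']:
    c=r.capture(n);save(c,n+'0');np.save(n+'0.npy',cloud(c))
    for q in ['case','flap','flap_ridge','lip_edge','flap_edge','candlestick','teacup','goblet','mirror','tape','tin']:
        W=cloud(c)
        for b in r.boxes_of(c,q):
            u,v=b['uv'];print(n,q,np.round(b['uv']),round(b['confidence'],2),W[int(v),int(u)].round(3))
E
```

```text
{'time': 0.0, 'qpos': array([-1.35921604,  0.5371908 , -0.00443401,  1.5388409 ,  0.00259419,
        1.06730833, -0.07118711]), 'qd': array([-1.14582085e-03, -6.23290006e-05,  9.05164597e-04,  2.04956332e-05,
       -4.80081726e-04,  7.51041403e-04,  2.14063808e-03]), 'joint_efforts': array([-5.70511293e-04, -5.70975924e+01,  9.90641937e-01, -2.51614255e+01,
       -5.62010624e-02,  1.79585209e-02,  1.53253823e-04]), 'ee_pos': array([0.17809448, 0.62449308, 0.23783572]), 'ee_rot': array([-1.0033792 ,  1.32921123,  1.00147187]), 'ft_force': array([ 0.08863542, -0.52249922, -0.15095431]), 'ft_torque': array([ 0.01712836, -0.03817151,  0.03375378]), 'gripper_width': 0.08805450236606242}
[[-0.    -0.962  0.274  0.178]
 [-0.002  0.274  0.962  0.624]
 [-1.    -0.    -0.002  0.238]
 [ 0.     0.     0.     1.   ]]
scene case [310. 224.] 0.97 [ 0.584 -0.007  0.029]
scene case [392. 206.] 0.71 [0.366 0.064 0.054]
scene flap [395. 203.] 0.97 [0.358 0.06  0.055]
scene flap [325. 192.] 0.74 [ 0.528 -0.017  0.109]
scene flap_ridge [326. 188.] 0.65 [ 0.53  -0.012  0.129]
scene flap_ridge [391. 199
[... 818 characters left out ...]
2. 286.] 0.71 [0.352 0.045 0.054]
top flap_ridge [325. 217.] 0.65 [ 0.522 -0.017  0.152]
top flap_ridge [299. 287.] 0.65 [0.35  0.056 0.061]
top lip_edge [305. 287.] 0.74 [0.349 0.038 0.051]
top lip_edge [323. 193.] 0.58 [ 0.604 -0.013  0.028]
top flap_edge [325. 214.] 0.89 [ 0.529 -0.014  0.153]
top flap_edge [299. 288.] 0.81 [0.35  0.056 0.061]
top candlestick [172. 191.] 0.83 [0.605 0.384 0.082]
top candlestick [448. 167.] 0.18 [ 0.673 -0.369  0.001]
top teacup [176. 254.] 0.7 [0.447 0.392 0.001]
top goblet [466. 245.] 0.66 [ 0.451 -0.384  0.061]
top mirror [230. 139.] 0.76 [0.763 0.246 0.018]
top tape [448. 165.] 0.87 [ 0.677 -0.367  0.009]
top tin [391. 129.] 0.94 [ 0.765 -0.199  0.082]
```

View pics/scene0.png

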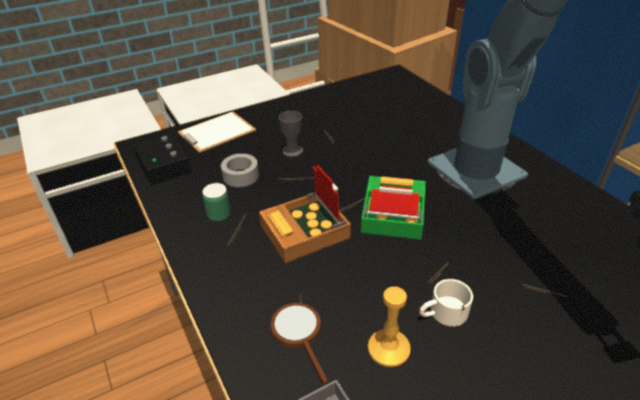

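View pics/top0.png

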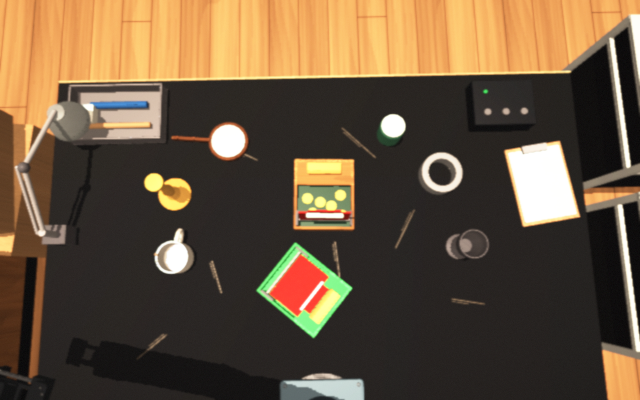

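Run:
```python
import numpy as np,cv2
for n in ['scene','top']:
    i=cv2.imread(f'pics/{n}0.png')
    i=i[130:270,240:440]if n=='scene' else i[150:310,240:440]
    cv2.imwrite(f'pics/{n}0z.png',cv2.resize(i,None,fx=3.5,fy=3.5,interpolation=cv2.INTER_CUBIC))
```

```text
(no output)
```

View zooms.

The wooden case with the red flap is at top-image (325,195). Its lip end points away from the robot and the flap is near upright at (325,217). The green box at (305,290) is a decoy.

View pics/top0z.png

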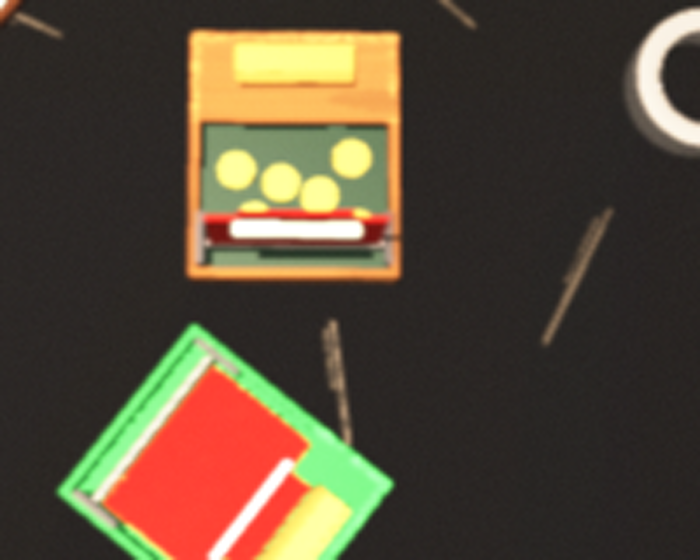

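Run:
```python
import numpy as np,cv2
for n in ['scene','top']:
    W=np.load(n+'0.npy'); i=cv2.imread(f'pics/{n}0.png').astype(int)
    m=(W[...,0]>.44)&(W[...,0]<.75)&(abs(W[...,1]+.015)<.13)&(W[...,2]>.035)
    P=W[m];C=i[m]
    low=P[P[:,2]<.07]
    rect=cv2.minAreaRect(low[:,:2].astype(np.float32)*1000);print(n,'low',rect,cv2.boxPoints(rect).round(0).tolist())
    red=(C[:,2]>90)&(C[:,1]<50)&(C[:,0]<60)&(P[:,2]>.06)
    R=P[red];print('red',len(R),R.min(0).round(3),R.max(0).round(3))
    for z in np.arange(.06,.18,.01):
        s=R[(R[:,2]>=z)&(R[:,2]<z+.01)]
        if len(s):print(round(z,2),len(s),np.median(s,0).round(3),s[:,1].min().round(3),s[:,1].max().round(3))
    hi=P[P[:,2]>.1];print('hi',len(hi),hi.min(0).round(3),hi.max(0).round(3))
W=np.load('top0.npy')
for v in range(150,235,3): print(v,W[v,325].round(3),W[v,305].round(3))
```

```text
scene low ((563.7938232421875, -10.961280822753906), (171.1416778564453, 260.971923828125), 84.96369934082031) [[426.0, -85.0], [686.0, -108.0], [701.0, 63.0], [441.0, 86.0]]
red 391 [ 0.523 -0.079  0.061] [0.535 0.055 0.178]
0.06 33 [0.526 0.001 0.065] -0.07 0.051
0.07 14 [0.527 0.03  0.075] -0.063 0.055
0.08 14 [0.528 0.03  0.086] -0.045 0.052
0.09 20 [0.529 0.027 0.095] -0.071 0.053
0.1 29 [ 0.528 -0.021  0.106] -0.068 0.051
0.11 33 [0.529 0.001 0.114] -0.074 0.054
0.12 41 [0.53  0.005 0.126] -0.069 0.053
0.13 38 [ 0.531 -0.005  0.136] -0.07 0.052
0.14 55 [ 0.531 -0.     0.145] -0.079 0.052
0.15 34 [ 0.531 -0.035  0.154] -0.075 0.05
0.16 34 [ 0.533 -0.01   0.166] -0.054 0.023
0.17 46 [ 0.532 -0.012  0.173] -0.055 0.027
hi 512 [ 0.517 -0.083  0.1  ] [0.535 0.054 0.178]
top low ((564.169921875, -10.351470947265625), (171.6746826171875, 254.69305419921875), 87.43770599365234) [[433.0, -90.0], [688.0, -102.0], [695.0, 70.0], [441.0, 81.0]]
red 62 [ 0.524 -0.077  0.077] [0.532 0.048 0.176]
0.07 4 [0.527 0.038 0.077] 0.034 0.044
0.08 5 [ 0.524 -0.07   0.082] -0.075 0.047
0.09 6 [0.527 0
[... 1018 characters left out ...]
92 [ 0.604 -0.021  0.025] [0.605 0.034 0.024]
195 [ 0.596 -0.021  0.023] [0.597 0.034 0.025]
198 [ 0.587 -0.021  0.026] [0.587 0.034 0.032]
201 [ 0.578 -0.021  0.029] [0.579 0.034 0.029]
204 [ 0.57  -0.02   0.028] [0.572 0.034 0.025]
207 [ 0.563 -0.02   0.022] [0.564 0.035 0.023]
210 [ 0.534 -0.016  0.175] [0.556 0.035 0.021]
213 [ 0.529 -0.017  0.152] [0.531 0.032 0.148]
216 [ 0.522 -0.017  0.152] [0.528 0.033 0.107]
219 [ 0.524 -0.018  0.068] [0.526 0.034 0.064]
222 [nan nan nan] [0.522 0.035 0.026]
225 [ 0.513 -0.019  0.024] [0.514 0.035 0.024]
228 [ 0.502 -0.018  0.052] [0.503 0.035 0.049]
231 [ 0.499 -0.019 -0.002] [ 0.5    0.036 -0.002]
234 [ 0.49  -0.019  0.003] [ 0.492  0.036 -0.001]
```

Run:
```python
import numpy as np,cv2
for n in ['scene','top']:
    W=np.load(n+'0.npy'); i=cv2.imread(f'pics/{n}0.png').astype(int)
    # flap face line
    m=(W[...,0]>.50)&(W[...,0]<.56)&(abs(W[...,1]+.013)<.09)&(W[...,2]>.08)
    P=W[m]; red=(i[m][:,2]>90)&(i[m][:,1]<50); R=P[red]
    A=np.c_[R[:,1],R[:,2],np.ones(len(R))]; print(n,'flap plane x=ay+bz+c',np.linalg.lstsq(A,R[:,0],rcond=None)[0].round(4))
    white=(i[m].min(1)>140); Q=P[white]; print('ridge',len(Q),Q.min(0).round(3),Q.max(0).round(3),np.median(Q,0).round(3))
    t=(W[...,0]>.60)&(W[...,0]<.71)&(abs(W[...,1]+.013)<.12)&(W[...,2]>.04)&(W[...,2]<.08)
    L=W[t]; print('deck',cv2.minAreaRect((L[:,:2]*1000).astype(np.float32)),L.min(0),L.max(0))
    # rim y edges & hinge-end
    for x in (.63,.65,.67,.685):
        s=L[abs(L[:,0]-x)<.006]; print(x,s[:,1].min().round(4),s[:,1].max().round(4))
    yl=L[:,2]>.0585; l=L[yl]; print('lip',l.min(0).round(3),l.max(0).round(3),len(l))
```

```text
scene flap plane x=ay+bz+c [0.0227 0.0547 0.5231]
ridge 15 [0.52  0.014 0.147] [0.527 0.031 0.153] [0.523 0.024 0.151]
deck ((645.033203125, -17.16559600830078), (167.16928100585938, 90.6530990600586), 88.95101165771484) [ 0.60011534 -0.10107349  0.04002932] [0.69156716 0.0671433  0.06912905]
0.63 -0.0985 0.0663
0.65 -0.1009 0.0645
0.67 -0.0995 0.065
0.685 -0.1003 0.0632
lip [ 0.645 -0.065  0.059] [0.679 0.031 0.069] 304
top flap plane x=ay+bz+c [0.0277 0.0622 0.5209]
ridge 187 [ 0.518 -0.063  0.103] [0.531 0.031 0.158] [ 0.525 -0.014  0.151]
deck ((646.1158447265625, -19.516403198242188), (158.4985809326172, 91.9654312133789), 89.1756362915039) [ 0.60033198 -0.09933897  0.04004146] [0.69311505 0.06020143 0.07081138]
0.63 -0.0977 0.06
0.65 -0.0981 0.0596
0.67 -0.0987 0.0594
0.685 -0.0993 0.0592
lip [ 0.647 -0.063  0.059] [0.678 0.024 0.071] 348
```

Request:
jog_arm --steps '[{"ax":-1,"jaw":0},{"ax":-1,"jaw":0},{"ax":-1,"jaw":0},{"ax":-0.5,"jaw":0}]'

```text
invalid input
```

Request:
jog_arm --steps '[{"tx":0,"ty":0,"tz":0,"ax":-1,"ay":0,"az":0,"jaw":0},{"tx":0,"ty":0,"tz":0,"ax":-1,"ay":0,"az":0,"jaw":0},{"tx":0,"ty":0,"tz":0,"ax":-1,"ay":0,"az":0,"jaw":0},{"tx":0,"ty":0,"tz":0,"ax":-0.2,"ay":0,"az":0,"jaw":0}]'

```text
time: 1.6
ee_pos: [0.1784, 0.625, 0.2387]
ee_rot: [-1.194, 1.219, 1.194]
ft_force: [-0.7, 1.1, -0.1]
gripper_width: 0.0583
```

Request:
jog_arm --steps '[{"tx":0,"ty":-0.6,"tz":-0.9,"ax":0,"ay":0,"az":0,"jaw":0},{"tx":0,"ty":-0.6,"tz":-0.9,"ax":0,"ay":0,"az":0,"jaw":0},{"tx":0,"ty":-0.6,"tz":-0.9,"ax":0,"ay":0,"az":0,"jaw":0},{"tx":0,"ty":-0.6,"tz":-0.9,"ax":0,"ay":0,"az":0,"jaw":0},{"tx":0,"ty":-0.6,"tz":-0.9,"ax":0,"ay":0,"az":0,"jaw":0}]'

```text
time: 2.1
ee_pos: [0.2952, 0.441, 0.2389]
ee_rot: [-1.192, 1.22, 1.192]
ft_force: [0.5, 0.1, 0.3]
gripper_width: 0.0185
```

Request:
jog_arm --steps '[{"tx":0,"ty":-0.6,"tz":-0.9,"ax":0,"ay":0,"az":0,"jaw":0},{"tx":0,"ty":-0.6,"tz":-0.9,"ax":0,"ay":0,"az":0,"jaw":0},{"tx":0,"ty":-0.6,"tz":-0.9,"ax":0,"ay":0,"az":0,"jaw":0},{"tx":0,"ty":-0.6,"tz":-0.9,"ax":0,"ay":0,"az":0,"jaw":0},{"tx":0,"ty":-0.6,"tz":-0.9,"ax":0,"ay":0,"az":0,"jaw":0}]'

```text
time: 2.6
ee_pos: [0.4112, 0.2585, 0.2391]
ee_rot: [-1.192, 1.219, 1.192]
ft_force: [0.6, 0.6, 0.9]
gripper_width: 0.0006
```

Request:
jog_arm --steps '[{"tx":0,"ty":-0.6,"tz":-0.9,"ax":0,"ay":0,"az":0,"jaw":0},{"tx":0,"ty":-0.4,"tz":-0.9,"ax":0,"ay":0,"az":0,"jaw":0},{"tx":0,"ty":0,"tz":-0.9,"ax":0,"ay":0,"az":0,"jaw":0},{"tx":0,"ty":0,"tz":-0.9,"ax":0,"ay":0,"az":0,"jaw":0},{"tx":0,"ty":0,"tz":0,"ax":0,"ay":0,"az":0,"jaw":0}]'

```text
time: 3.1
ee_pos: [0.4472, 0.11, 0.2389]
ee_rot: [-1.188, 1.225, 1.186]
ft_force: [0.5, 1.1, 0.2]
gripper_width: 0.0004
```

Request:
jog_arm --steps '[{"tx":0,"ty":0,"tz":-1,"ax":0,"ay":0,"az":0,"jaw":0},{"tx":0.7,"ty":0,"tz":-0.9,"ax":0,"ay":0,"az":0,"jaw":0},{"tx":0.9,"ty":0,"tz":-0.6,"ax":0,"ay":0,"az":0,"jaw":0},{"tx":0.95,"ty":0,"tz":-0.4,"ax":0,"ay":0,"az":0,"jaw":0},{"tx":0,"ty":-0.8,"tz":0,"ax":0,"ay":0,"az":0,"jaw":0}]'

```text
time: 3.6
ee_pos: [0.4693, -0.0038, 0.1321]
ee_rot: [-1.185, 1.233, 1.199]
ft_force: [0.6, 1.2, 0.6]
gripper_width: 0.0003
```

Request:
jog_arm --steps '[{"tx":0,"ty":0,"tz":0,"ax":0,"ay":0,"az":0,"jaw":0}]'

```text
time: 3.7
ee_pos: [0.4797, -0.0014, 0.1363]
ee_rot: [-1.193, 1.219, 1.19]
ft_force: [0.9, -0.0, 0.0]
gripper_width: 0.0002
```

Run:
```python
from h import *
o=r.get_obs();print(pose(o).round(3),o['ft_force'])
for n in ['scene','top']:
    c=r.capture(n);i=c['frame'][:,:,::-1]
    i=i[100:260,240:440]if n=='scene' else i[150:310,240:440]
    cv2.imwrite(f'pics/{n}1.png',cv2.resize(i,None,fx=3.5,fy=3.5))
```

```text
[[ 0.002 -1.     0.024  0.48 ]
 [-0.     0.024  1.    -0.001]
 [-1.    -0.002 -0.     0.136]
 [ 0.     0.     0.     1.   ]] [ 0.94836521 -0.0216509   0.01612624]
```

View pics/scene1.png

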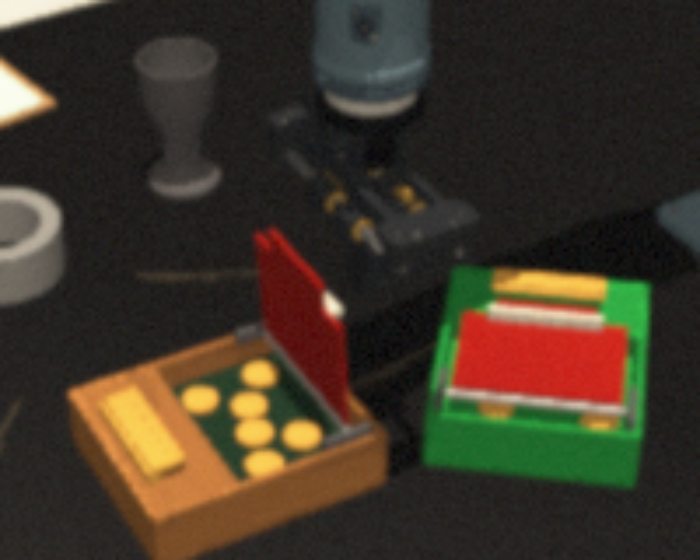

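The shut fingers are behind the upright flap, near zoom pixel (380,270), and clear of the green box. Next I push over along an arc.

Request:
jog_arm --steps '[{"tx":0,"ty":-0.3,"tz":-0.3,"ax":0,"ay":0,"az":0,"jaw":0},{"tx":0,"ty":-0.3,"tz":0,"ax":0,"ay":0,"az":0,"jaw":0},{"tx":0,"ty":-0.3,"tz":0,"ax":0,"ay":0,"az":0,"jaw":0},{"tx":0,"ty":-0.3,"tz":0,"ax":0,"ay":0,"az":0,"jaw":0},{"tx":0,"ty":0,"tz":0,"ax":0,"ay":0,"az":0,"jaw":0}]'

```text
time: 4.3
ee_pos: [0.5261, -0.0139, 0.1369]
ee_rot: [-1.194, 1.218, 1.193]
ft_force: [0.6, 0.2, -1.2]
gripper_width: 0.0009
```

Request:
jog_arm --steps '[{"tx":0.1,"ty":-0.25,"tz":0,"ax":0,"ay":0,"az":0,"jaw":0},{"tx":0.1,"ty":-0.25,"tz":0,"ax":0,"ay":0,"az":0,"jaw":0},{"tx":0.15,"ty":-0.2,"tz":0,"ax":0,"ay":0,"az":0,"jaw":0},{"tx":0.15,"ty":-0.2,"tz":0,"ax":0,"ay":0,"az":0,"jaw":0},{"tx":0,"ty":0,"tz":0,"ax":0,"ay":0,"az":0,"jaw":0}]'

```text
time: 4.8
ee_pos: [0.5611, -0.0154, 0.1157]
ee_rot: [-1.193, 1.22, 1.193]
ft_force: [-0.3, -0.3, 0.1]
gripper_width: 0.0004
```

Run:
```python
from h import *
o=r.get_obs();print(pose(o).round(3),o['ft_force'])
for n in ['scene']:
    c=r.capture(n);i=c['frame'][:,:,::-1]
    i=i[100:260,240:440]
    cv2.imwrite(f'pics/{n}2.png',cv2.resize(i,None,fx=3.5,fy=3.5))
```

```text
[[-0.    -1.     0.022  0.561]
 [-0.     0.022  1.    -0.015]
 [-1.     0.    -0.     0.116]
 [ 0.     0.     0.     1.   ]] [-0.28289589 -0.25635752  0.14978589]
```

View pics/scene2.png

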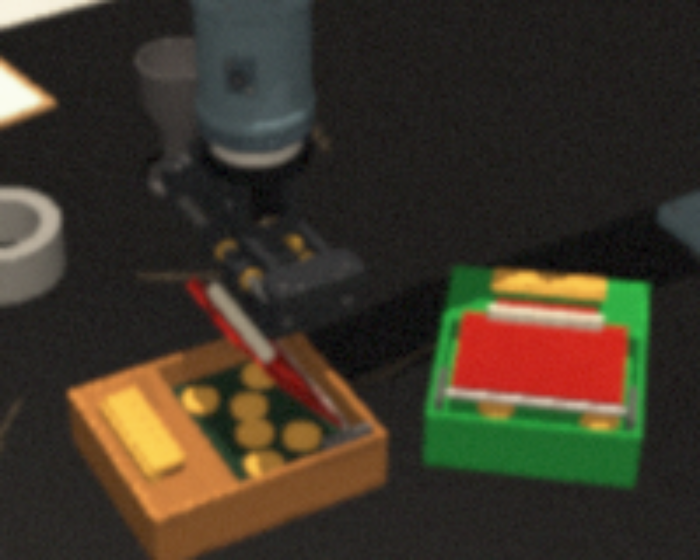

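The flap is folded to about 45°, its edge at zoom pixel (190,285), and the case hasn't moved. I continue the arc down.

Request:
jog_arm --steps '[{"tx":0.2,"ty":-0.3,"tz":0,"ax":0,"ay":0,"az":0,"jaw":0},{"tx":0.3,"ty":-0.2,"tz":0,"ax":0,"ay":0,"az":0,"jaw":0},{"tx":0.3,"ty":-0.15,"tz":0,"ax":0,"ay":0,"az":0,"jaw":0},{"tx":0.25,"ty":-0.1,"tz":0,"ax":0,"ay":0,"az":0,"jaw":0},{"tx":0,"ty":0,"tz":0,"ax":0,"ay":0,"az":0,"jaw":0}]'

```text
time: 5.35
ee_pos: [0.59, -0.016, 0.0729]
ee_rot: [-1.192, 1.221, 1.195]
ft_force: [-0.1, -0.2, -0.3]
gripper_width: 0.0004
```

Run:
```python
from h import *
o=r.get_obs();print(o['ee_pos'],o['ft_force'])
for n in ['scene']:
    c=r.capture(n);i=c['frame'][:,:,::-1]
    i=i[100:260,240:440]
    cv2.imwrite(f'pics/{n}3.png',cv2.resize(i,None,fx=3.5,fy=3.5))
```

```text
[ 0.59001843 -0.01601298  0.07287583] [-0.06553539 -0.21846308 -0.33663002]
```

View pics/scene3.png

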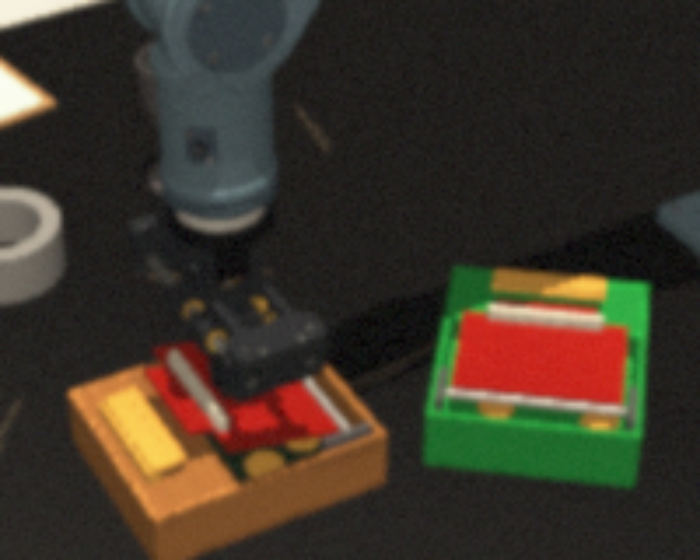

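The flap is now low, about 15°, with the fingers on its hinge side of the ridge. I go down in small steps until contact.

Request:
jog_arm --steps '[{"tx":0.2,"ty":-0.1,"tz":0,"ax":0,"ay":0,"az":0,"jaw":0},{"tx":0.15,"ty":0,"tz":0,"ax":0,"ay":0,"az":0,"jaw":0},{"tx":0.05,"ty":0,"tz":0,"ax":0,"ay":0,"az":0,"jaw":0},{"tx":0,"ty":0,"tz":0,"ax":0,"ay":0,"az":0,"jaw":0}]'

```text
time: 5.8
ee_pos: [0.5944, -0.0161, 0.0586]
ee_rot: [-1.193, 1.219, 1.193]
ft_force: [1.3, -0.6, 1.7]
gripper_width: 0.0004
```

Request:
jog_arm --steps '[{"tx":0.05,"ty":0,"tz":0,"ax":0,"ay":0,"az":0,"jaw":0},{"tx":0,"ty":0,"tz":0,"ax":0,"ay":0,"az":0,"jaw":0}]'

```text
time: 6.0
ee_pos: [0.5945, -0.0161, 0.0568]
ee_rot: [-1.193, 1.219, 1.193]
ft_force: [0.4, 0.6, 0.8]
gripper_width: 0.0003
```

Request:
jog_arm --steps '[{"tx":0.03,"ty":0,"tz":0,"ax":0,"ay":0,"az":0,"jaw":0},{"tx":0,"ty":0,"tz":0,"ax":0,"ay":0,"az":0,"jaw":0}]'

```text
time: 6.2
ee_pos: [0.5945, -0.0161, 0.0556]
ee_rot: [-1.193, 1.219, 1.193]
ft_force: [1.1, 0.0, 0.7]
gripper_width: 0.0009
```

Request:
jog_arm --steps '[{"tx":0.03,"ty":0,"tz":0,"ax":0,"ay":0,"az":0,"jaw":0},{"tx":0,"ty":0,"tz":0,"ax":0,"ay":0,"az":0,"jaw":0}]'

```text
time: 6.4
ee_pos: [0.5946, -0.0161, 0.0549]
ee_rot: [-1.193, 1.219, 1.193]
ft_force: [-1.6, 0.1, 7.4]
gripper_width: 0.0006
```

Request:
jog_arm --steps '[{"tx":0.03,"ty":0,"tz":0,"ax":0,"ay":0,"az":0,"jaw":0},{"tx":0,"ty":0,"tz":0,"ax":0,"ay":0,"az":0,"jaw":0}]'

```text
time: 6.6
ee_pos: [0.5946, -0.0161, 0.0548]
ee_rot: [-1.193, 1.219, 1.193]
ft_force: [-4.6, 1.4, 19.0]
gripper_width: 0.0005
```

The flap is flat, with the tip stopping at z ≈ 0.055 and 19 N of press. I ease off to a light press, then slide along +x.

Request:
jog_arm --steps '[{"tx":-0.03,"ty":0,"tz":0,"ax":0,"ay":0,"az":0,"jaw":0},{"tx":0,"ty":-0.1,"tz":0,"ax":0,"ay":0,"az":0,"jaw":0},{"tx":0,"ty":-0.1,"tz":0,"ax":0,"ay":0,"az":0,"jaw":0},{"tx":0,"ty":0,"tz":0,"ax":0,"ay":0,"az":0,"jaw":0}]'

```text
time: 7.0
ee_pos: [0.6016, -0.0163, 0.0548]
ee_rot: [-1.192, 1.221, 1.195]
ft_force: [-5.2, -0.3, 12.4]
gripper_width: 0.0003
```

Request:
jog_arm --steps '[{"tx":0,"ty":-0.05,"tz":0,"ax":0,"ay":0,"az":0,"jaw":0},{"tx":0,"ty":-0.05,"tz":0,"ax":0,"ay":0,"az":0,"jaw":0},{"tx":0,"ty":0,"tz":0,"ax":0,"ay":0,"az":0,"jaw":0}]'

```text
time: 7.3
ee_pos: [0.6052, -0.0164, 0.0548]
ee_rot: [-1.191, 1.221, 1.195]
ft_force: [-6.1, 0.6, 12.2]
gripper_width: 0.0004
```

Request:
jog_arm --steps '[{"tx":0,"ty":-0.05,"tz":0,"ax":0,"ay":0,"az":0,"jaw":0},{"tx":0,"ty":-0.05,"tz":0,"ax":0,"ay":0,"az":0,"jaw":0},{"tx":0,"ty":0,"tz":0,"ax":0,"ay":0,"az":0,"jaw":0}]'

```text
time: 7.6
ee_pos: [0.6092, -0.0165, 0.0548]
ee_rot: [-1.192, 1.221, 1.195]
ft_force: [-5.5, 0.3, 13.2]
gripper_width: 0.0005
```

Run:
```python
from h import *
o=r.get_obs();print(o['ee_pos'],o['ft_force'])
for n in ['scene','top']:
    c=r.capture(n);i=c['frame'][:,:,::-1]
    i=i[130:260,240:400]if n=='scene' else i[140:250,260:400]
    cv2.imwrite(f'pics/{n}4.png',cv2.resize(i,None,fx=4.5,fy=4.5))
```

```text
[ 0.60923713 -0.01651586  0.05484621] [-5.54197155  0.33239406 13.19638041]
```

View pics/scene4.png

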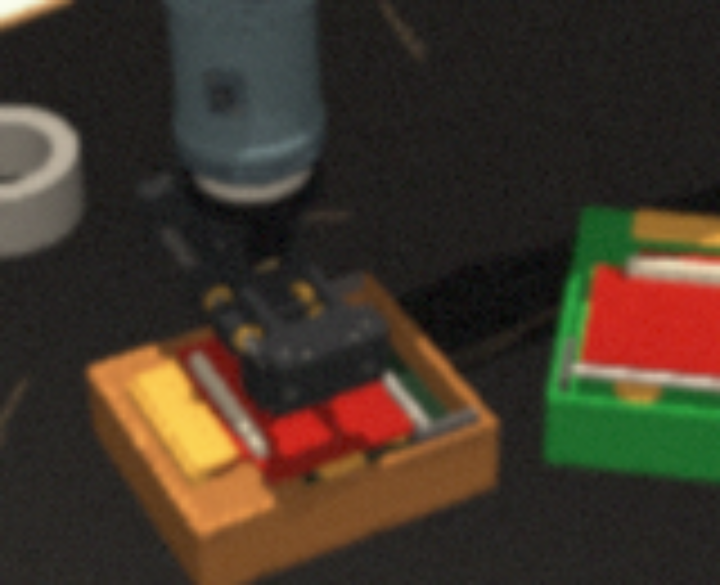

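The flap lies flat and the case hasn't moved; the ridge is just ahead of the fingers. I continue sliding.

Request:
jog_arm --steps '[{"tx":0,"ty":-0.05,"tz":0,"ax":0,"ay":0,"az":0,"jaw":0},{"tx":0,"ty":-0.05,"tz":0,"ax":0,"ay":0,"az":0,"jaw":0},{"tx":0,"ty":0,"tz":0,"ax":0,"ay":0,"az":0,"jaw":0}]'

```text
time: 8.0
ee_pos: [0.6132, -0.0166, 0.0549]
ee_rot: [-1.191, 1.221, 1.195]
ft_force: [-6.3, 0.6, 11.9]
gripper_width: 0.0003
```

Request:
jog_arm --steps '[{"tx":0,"ty":-0.05,"tz":0,"ax":0,"ay":0,"az":0,"jaw":0},{"tx":0,"ty":-0.05,"tz":0,"ax":0,"ay":0,"az":0,"jaw":0},{"tx":0,"ty":0,"tz":0,"ax":0,"ay":0,"az":0,"jaw":0}]'

```text
time: 8.3
ee_pos: [0.6136, -0.0167, 0.0548]
ee_rot: [-1.187, 1.227, 1.201]
ft_force: [-17.0, 0.3, 25.4]
gripper_width: 0.0004
```

Request:
jog_arm --steps '[{"tx":0,"ty":-0.05,"tz":0,"ax":0,"ay":0,"az":0,"jaw":0},{"tx":0,"ty":0,"tz":0,"ax":0,"ay":0,"az":0,"jaw":0}]'

```text
time: 8.5
ee_pos: [0.6141, -0.0167, 0.0547]
ee_rot: [-1.186, 1.229, 1.203]
ft_force: [-21.0, 1.1, 28.8]
gripper_width: 0.0004
```

Run:
```python
from h import *
o=r.get_obs();print(o['ee_pos'],o['ft_force'])
for n in ['scene','top']:
    c=r.capture(n);i=c['frame'][:,:,::-1]
    i=i[130:260,240:400]if n=='scene' else i[140:250,260:400]
    cv2.imwrite(f'pics/{n}5.png',cv2.resize(i,None,fx=4.5,fy=4.5))
```

```text
[ 0.61412253 -0.01669161  0.05473354] [-21.000068     1.06468539  28.78868501]
```

View pics/scene5.png

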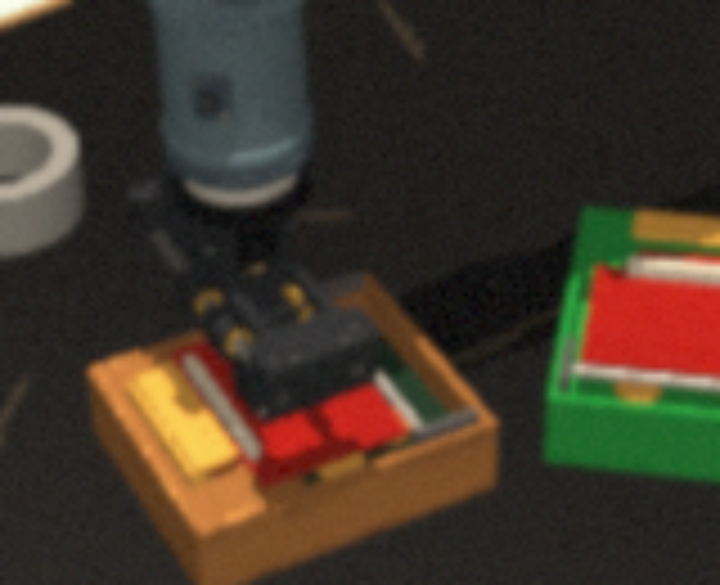

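View pics/top5.png

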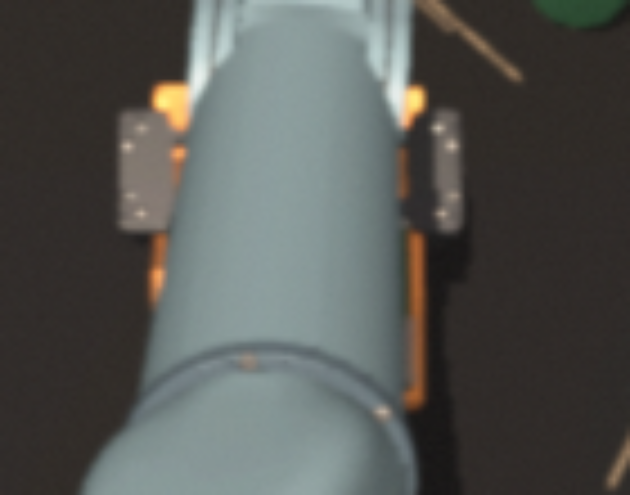

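The slide stopped hard after about 19 mm of travel, and the ridge now stands right next to the lip. I unload and lift straight up.

Request:
jog_arm --steps '[{"tx":-0.02,"ty":0.1,"tz":0,"ax":0,"ay":0,"az":0,"jaw":0},{"tx":-0.04,"ty":0,"tz":0,"ax":0,"ay":0,"az":0,"jaw":0},{"tx":-0.1,"ty":0,"tz":0,"ax":0,"ay":0,"az":0,"jaw":0},{"tx":-0.5,"ty":0,"tz":0,"ax":0,"ay":0,"az":0,"jaw":0},{"tx":-0.5,"ty":0,"tz":0,"ax":0,"ay":0,"az":0,"jaw":0}]'

```text
time: 9.1
ee_pos: [0.6163, -0.0166, 0.1007]
ee_rot: [-1.193, 1.22, 1.194]
ft_force: [0.3, -0.5, 0.1]
gripper_width: 0.001
```

Request:
jog_arm --steps '[{"tx":-1,"ty":0,"tz":0,"ax":0,"ay":0,"az":0,"jaw":0},{"tx":-0.5,"ty":1,"tz":0,"ax":0,"ay":0,"az":0,"jaw":0},{"tx":0,"ty":1,"tz":0,"ax":0,"ay":0,"az":0,"jaw":0},{"tx":0,"ty":1,"tz":0,"ax":0,"ay":0,"az":0,"jaw":0},{"tx":0,"ty":0,"tz":0,"ax":0,"ay":0,"az":0,"jaw":0}]'

```text
time: 9.6
ee_pos: [0.4907, -0.0142, 0.16]
ee_rot: [-1.19, 1.224, 1.197]
ft_force: [-0.3, 0.5, 0.0]
gripper_width: 0.0006
```

Run:
```python
from h import *
o=r.get_obs();T=pose(o);print(o['time'],o['ee_pos'],o['ft_force'])
for n in ['scene','top','wrist']:
    c=r.capture(n);W=cloud(c,T);np.save(n+'6.npy',W);i=c['frame'][:,:,::-1]
    cv2.imwrite(f'pics/{n}6f.png',i)
    i=i[130:260,240:400]if n=='scene' else i[140:250,260:400] if n=='top' else i
    cv2.imwrite(f'pics/{n}6.png',cv2.resize(i,None,fx=4.5,fy=4.5) if n!='wrist' else i)
```

```text
9.6 [ 0.49074896 -0.01419006  0.16004074] [-0.32233657  0.5438875   0.03952409]
```

View pics/scene6.png

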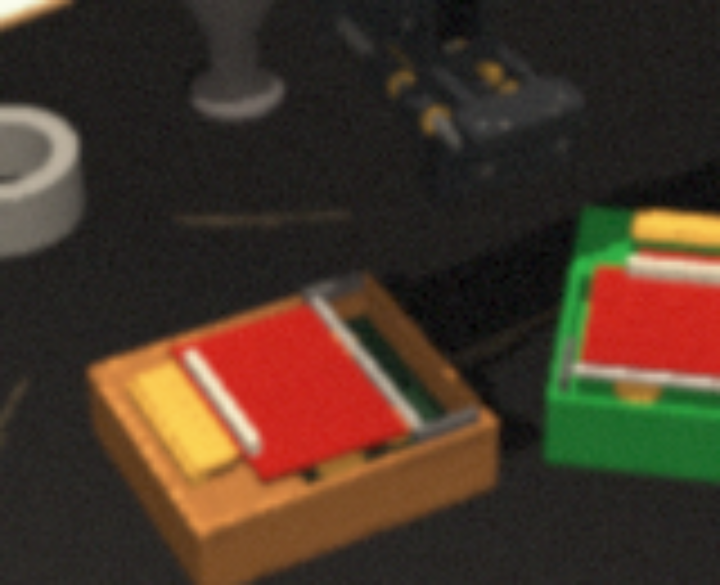

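View pics/top6.png

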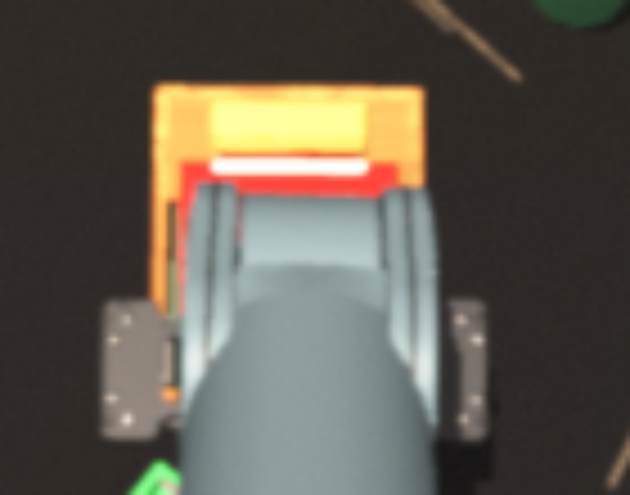

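View pics/wrist6.png

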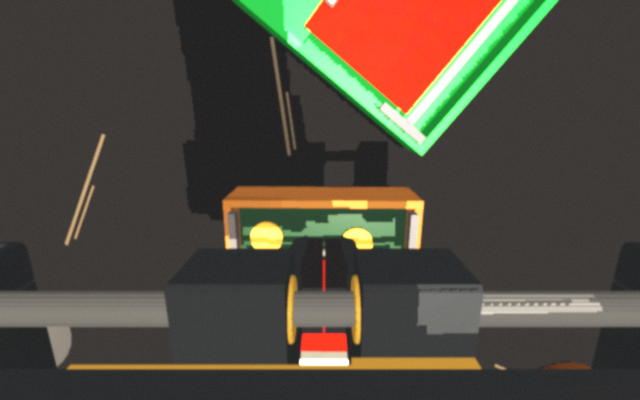

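The flap stays flat with the arm off. Its tongue runs under the lip, and the ridge sits just before it at scene zoom (220,400). Now a numeric check.

Run:
```python
import numpy as np,cv2
W=np.load('scene6.npy'); i=cv2.imread('pics/scene6f.png').astype(int)
m=(W[...,0]>.5)&(W[...,0]<.70)&(abs(W[...,1]+.015)<.07)&(W[...,2]>.045)&(W[...,2]<.08)
P=W[m];C=i[m]; R=P[(C[:,2]>120)&(C[:,1]<60)]
print('plane',np.linalg.lstsq(np.c_[R[:,:2],np.ones(len(R))],R[:,2],rcond=None)[0].round(4),R.min(0),R.max(0))
Q=P[(C.min(1)>130)]
for a,b,n in((.5,.58,'rod'),(.58,.7,'ridge')):
    q=Q[(Q[:,0]>a)&(Q[:,0]<b)]; print(n,len(q),np.median(q,0).round(4))
for n in('scene','top'):
  A,B=np.load(n+'0.npy'),np.load(n+'6.npy')
  for X in(A,B):
    t=(X[...,0]>.63)&(X[...,0]<.72)&(abs(X[...,1]+.02)<.12)&(X[...,2]>.04)&(X[...,2]<.06);L=X[t]
    print(n,'deck',np.percentile(L,[1,99],axis=0).round(4).tolist())
```

```text
plane [ 0.0325 -0.0001  0.0378] [ 0.54946897 -0.08064958  0.05082471] [0.64439662 0.05126924 0.06259529]
rod 57 [ 0.5431 -0.0122  0.056 ]
ridge 80 [ 0.637  -0.0163  0.0673]
scene deck [[0.6304, -0.0974, 0.0402], [0.6905, 0.0638, 0.0591]]
scene deck [[0.6309, -0.0973, 0.0406], [0.6905, 0.0643, 0.0597]]
top deck [[0.6308, -0.0981, 0.0444], [0.6919, 0.0594, 0.0595]]
top deck [[0.6306, -0.0985, 0.0451], [0.6924, 0.0594, 0.0599]]
```

```bash
python3 -c "
from plant import r
print(r.close_job())"
```

```text
the job is handed in; nothing more can be done
None
```

The props case is closed and the job is handed in at about 10 s. The hand-in gives no verdict, so the results below are from my own last checks.

With the shut fingertips I pushed the red flap over and pressed it flat. Keeping it pressed, I slid it in until it stopped hard after about 19 mm of fingertip travel, then lifted clear. It most likely slid by fingertip friction, because the stop came before I saw a separate contact with the ridge.

| Check (cameras, arm clear) | Result | Needed |
|---|---|---|
| Flap tilt | about 0.03 rad | under 0.07 rad |
| Hinge rod travel | about 17 mm (0.526 to 0.543 m) | at least 12 mm |
| Front edge under the lip | tongue seen beneath it | at least 8 mm beyond the lip's edge |
| Case movement | within 1 mm | under 30 mm |
| Highest force read on the wrist | about 36 N | limit 120 N |

- **Front edge:** how far it sits beneath the lip was not measured directly. It follows from the hinge rod travel and the picture.
- **Other props:** I did not measure their positions again. The arm stayed clear of them and no unexpected force showed.
- **Failed move:** one move call was refused because I left out some keys. I sent it again in full, with no effect on the scene.

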